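# Put the soil pans away as one nest

### The arm

A 6-joint arm with a two-finger parallel gripper is mounted at the origin on a cart in front of the work surface, level with it; the furniture and walls round the work are solid. World frame = base frame: x ahead of the robot, y to its left, z up, the work surface at z = 0. Lengths are in m, angles in rad, forces in N, time in s.
With the tool pointing down it reaches from about 0.325 to 0.9 m from the base axis. Payload 6.1 kg.
Tool frame: the origin (TCP) lies midway between the tips of the shut fingers; the grasp point (between the pads) lies 19 mm behind it; z points along the fingers, y is the line along which they close (so a half turn about z gives the same grasp; the last joint's range is limited). The gripper opens to 85 mm and grips with 20 to 120 N. Pads are 22 mm wide; open, the fingers measure 114 mm over their backs; the gripper's body (76 mm by 85 mm) begins 54 mm behind the grasp point. The pads swing forward as they close: fully open they stand 13 mm farther back than shut.
Start: joints at [1.144, 0.22, 1.526, -0, 1.395, -0.126], TCP at [0.185, 0.597, 0.199] pointing down, gripper open.
Joint ranges: [-2.98, 2.98], [-0.91, 2.08], [0.09, 2.57], [-1.24, 4.39], [0.2, 2.65], [-2.68, 2.68]. Speed limits (rad/s): [2.57, 2.57, 3.01, 3.14, 3.14, 3.14].

### API

Orientations are given as [roll, pitch, yaw] about the fixed x, y, z axes, in that order (R = Rz(yaw) Ry(pitch) Rx(roll)).
In Python, from plant import movep, move_l, set_joints, gripper_to, hold, inverse_kinematics, observe, get_image, get_calibration, Unreachable, job_done gives the robot as it stands. Calls block until the motion is done:
- movep(position, orientation): joint-space move of the TCP to a pose.
- move_l(position, feed=0.15, rotation=None, max_force=None): straight line of the TCP; rotation=None keeps the orientation; feed is the mean speed in m/s. With max_force (N) it stops when the force on the tool has changed by that much, and returns True; else False.
- set_joints(angles): joint-space move.
- gripper_to(opening, f_grip=None): finger opening in m; f_grip is the grip in N (None keeps the last); returns when the fingers have stopped.
- hold(seconds).
- inverse_kinematics(position, orientation): joint angles nearest the present ones, or None.
- observe(): the state.
- get_image(name): name is "scene" or "top" or "wrist"; returns (picture, depth): 480x640x3 uint8, red, green, blue; 480x640 float32, m along the optical axis (not along the pixel's ray), 0 where there is no reading.
- get_calibration(name): a dict with "intrinsics" (3x3 intrinsics, pixels), "world_from_camera" (4x4, takes a point from camera to world coordinates). Camera axes: x right, y down, z forward; pixel columns grow to the right and rows downward; lengths in m; the calibration is good to about 2 mm. A picture is of the moment at which its call begins: read the wrist's pose just before it. get_calibration takes no time and is no camera call; for the wrist camera it gives the pose at the moment of the call.
A pose or a line that the arm cannot do raises Unreachable and nothing moves.
- job_done(): hands the job in; it is judged then, once.
The state is a dict: "time_s": time; "q": joint angles; "joint_velocities": joint speeds; "joint_torque": joint torques, N m; "eef_pos": TCP position; "tcp_rot": TCP orientation; "ft_force": force on the tool from outside, world axes, zero at the start; "torque": the same for the moment, N m; "opening": finger opening in m; "grasp_force": force on a finger pad.
Only numpy, scipy, OpenCV 4.12 (cv2) and the standard library are available. Lean on these libraries where they do the work, as an engineer would, in place of code of your own. Each camera call takes 0.05 s, during which the arm holds its last target. There are 200 camera calls.

### The job

Put the three washed steel pans with handles away as one nest in the shallow tray: stand the largest flat in the middle of the tray, set the medium one inside it, then the smallest inside that, and last put the knobbed lid on the smallest. Turn the pans so that no two handles lie within 45 degrees of each other and every pan sits flat on the floor of the one below; set each piece down gently without dropping it, and leave the soil tin and the glass dish where they stand.

Things in the scene. Friction and masses are not known exactly. Their poses are not given: they have to be found in the camera images.
- large_pan: the largest steel pan: open round dish, 90 mm across the rim (84 at the base), 40 high, wall 2, floor 3, about 110 g. Origin: centre of its underside, z up, own +x along its one handle: a bar 14 wide, 8 thick, its middle 43.5 mm above the underside where it starts 3 mm outside the rim, rising outward at 18 degrees to 124 mm from the axis. Pinch it across the handle from above.
- medium_pan: the medium steel pan: open round dish, 70 mm across the rim (64 at the base), 40 high, wall 2, floor 3, about 85 g. Origin: centre of its underside, z up, own +x along its one handle: a bar 14 wide, 8 thick, its middle 43.5 mm above the underside where it starts 3 mm outside the rim, rising outward at 18 degrees to 111 mm from the axis. Pinch it across the handle from above.
- small_pan: the smallest steel pan: open round dish, 50 mm across the rim (44 at the base), 40 high, wall 2, floor 3, about 65 g. Origin: centre of its underside, z up, own +x along its one handle: a bar 14 wide, 8 thick, its middle 43.5 mm above the underside where it starts 3 mm outside the rim, rising outward at 18 degrees to 101 mm from the axis. Pinch it across the handle from above.
- large_pan_handle_end (a point): the end of the largest pan's handle (124 mm from the pan's axis, 68 mm above its underside)
- medium_pan_handle_end (a point): the end of the medium pan's handle (111 mm from the pan's axis, 67 mm above its underside)
- small_pan_handle_end (a point): the end of the smallest pan's handle (101 mm from the pan's axis, 67 mm above its underside)
- pan_lid: round steel lid of the smallest pan, 50 mm across, about 45 g. Origin: centre of its underside, z up. Below, a tapered plug (6 mm deep, 33 across at the bottom, 41 at the top) drops into the pan's 46 mm mouth until the disc rests on the rim, its origin 34 mm above the pan's. Disc top 8 mm above the origin; upright black knob 16 mm across, its top 36 mm above the origin.
- tray: square shallow white enamel tray with a blue edge, fixed to the surface, 130 x 130 mm outside, 124 x 124 mm inside, 14 mm high (16 mm at the rolled edge), floor 3 mm above its underside. Origin: centre of its underside, z up, x and y along the sides. Keep the arm clear of the fixed furniture: a microscope 380 mm tall, 90 mm in radius, at x 0.45, y 0.56, and a rod stand behind the left of the work
- moisture_tin: small round aluminium tin with soil in it and no handle, 60 mm across, 26 mm high; a bystander to be left alone. Origin: centre of its underside
- petri_dish: flat round glass dish with soil in it, 69 mm across, 15 mm high; a bystander to be left alone. Origin: centre of its underside
Not all that is in view belongs to the job. Leave any orange look-alike of the pan_lid alone.

How it is judged:
On the way, in this order (a step that is already met when the one before it is completed fails the run):
1. the largest pan stands flat in the tray, let go (horizontal distance between large_pan and tray below 0.022 m and z of large_pan in the frame of tray between 0 and 0.007 m and angle between large_pan's own z axis and vertical below 0.07 rad and contact force between the fingers and large_pan below 0.1 N), for 0.2 s.
2. the medium pan sits flat in the largest, handles apart, let go (horizontal distance between large_pan and tray below 0.022 m and z of large_pan in the frame of tray between 0 and 0.007 m and angle between each of large_pan, medium_pan's own z axis and vertical below 0.07 rad and horizontal distance between medium_pan and large_pan below 0.012 m and z of medium_pan in the frame of large_pan between 0 and 0.007 m and horizontal distance between medium_pan_handle_end and large_pan_handle_end above 0.07 m and contact force between the fingers and medium_pan below 0.1 N), for 0.2 s.
3. the smallest pan sits flat in the medium one, all handles apart, let go (horizontal distance between large_pan and tray below 0.022 m and z of large_pan in the frame of tray between 0 and 0.007 m and angle between each of large_pan, medium_pan, small_pan's own z axis and vertical below 0.07 rad and horizontal distance between medium_pan and large_pan below 0.012 m and z of medium_pan in the frame of large_pan between 0 and 0.007 m and horizontal distance between each of medium_pan_handle_end, small_pan_handle_end and large_pan_handle_end above 0.07 m and horizontal distance between small_pan and medium_pan below 0.012 m and z of small_pan in the frame of medium_pan between 0 and 0.007 m and horizontal distance between small_pan_handle_end and medium_pan_handle_end above 0.07 m and contact force between the fingers and small_pan below 0.1 N), for 0.2 s.
4. the lid sits on the smallest pan, let go (horizontal distance between large_pan and tray below 0.022 m and z of large_pan in the frame of tray between 0 and 0.007 m and angle between each of large_pan, medium_pan, small_pan, pan_lid's own z axis and vertical below 0.07 rad and horizontal distance between medium_pan and large_pan below 0.012 m and z of medium_pan in the frame of large_pan between 0 and 0.007 m and horizontal distance between each of medium_pan_handle_end, small_pan_handle_end and large_pan_handle_end above 0.07 m and horizontal distance between small_pan and medium_pan below 0.012 m and z of small_pan in the frame of medium_pan between 0 and 0.007 m and horizontal distance between small_pan_handle_end and medium_pan_handle_end above 0.07 m and horizontal distance between pan_lid and small_pan below 0.006 m and z of pan_lid in the frame of small_pan between 0.03 and 0.037 m and contact force between the fingers and pan_lid below 0.1 N), for 0.2 s.
At the end, for the whole second after the job is handed in: Largest pan flat in the tray within 22 mm of its middle; medium flat inside it, smallest flat inside that (12 mm of centred, tilt under 0.07 rad); handle ends at least 70 mm apart; lid seated level on the smallest within 6 mm; all released and at rest (all of step 4 and linear speed of each of large_pan, medium_pan, small_pan, pan_lid below 0.02 m/s and contact force between the fingers and large_pan below 0.1 N and contact force between the fingers and medium_pan below 0.1 N and contact force between the fingers and small_pan below 0.1 N); the robot touches nothing.
It fails at once if the soil tin or the glass dish is shifted by more than 30 mm (distance of any of moisture_tin, petri_dish from where it was at the start of the episode above 0.03 m).
It fails at once if a pan or the lid is dropped (moves faster than 0.7 m/s while not held) ((linear speed of large_pan above 0.7 m/s and contact force between the fingers and large_pan below 0.1 N) or (linear speed of medium_pan above 0.7 m/s and contact force between the fingers and medium_pan below 0.1 N) or (linear speed of small_pan above 0.7 m/s and contact force between the fingers and small_pan below 0.1 N) or (linear speed of pan_lid above 0.7 m/s and contact force between the fingers and pan_lid below 0.1 N)).
It also fails if it takes over 120 s, if anything falls off the work surface, if the arm or the gripper's body presses on something with over 40 N, if the wrist force passes 120 N, or if a joint passes its speed limit or range.

## Working session

There is one attempt and no reset: what is moved stays moved. The work goes in short steps, each a Python script; the robot and the scene stay as the last script left them, time stands still between calls to the robot, and variables do not carry over. Pictures are saved under pics/ and viewed, at most 18 in all, crops included, and the job is handed in when it is done.

```bash
ls; mkdir -p pics; python3 - <<'E'
from plant import *
import cv2, numpy as np
for n in ("scene","top"):
    im,d=get_image(n); cv2.imwrite(f"pics/{n}0.png",im[:,:,::-1]); np.save(f"pics/{n}0.npy",d)
    c=get_calibration(n); print(n,np.round(c["intrinsics"],1).tolist(),np.round(c["world_from_camera"],3).tolist())
print(observe()["tcp_rot"])
E
```

```text
pics
scene [[613.9, 0.0, 320.9], [0.0, 613.9, 229.4], [0.0, 0.0, 1.0]] [[0.911, -0.278, 0.306, 0.001], [-0.413, -0.593, 0.691, -1.083], [-0.011, -0.756, -0.655, 1.098], [0.0, 0.0, 0.0, 1.0]]
top [[474.8, 0.0, 307.6], [0.0, 474.8, 256.4], [0.0, 0.0, 1.0]] [[-0.007, -0.991, 0.134, 0.377], [-1.0, 0.007, -0.006, -0.017], [0.005, -0.134, -0.991, 1.028], [0.0, 0.0, 0.0, 1.0]]
[-3.13979988e+00 -2.55791164e-04  2.84077598e+00]
```

View pics/top0.png

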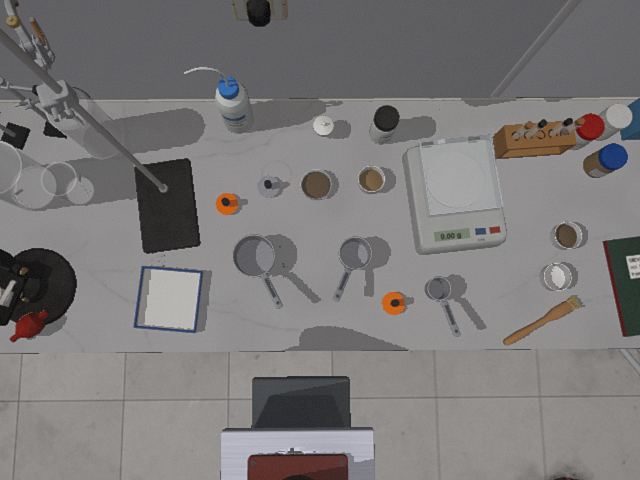

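View pics/scene0.png

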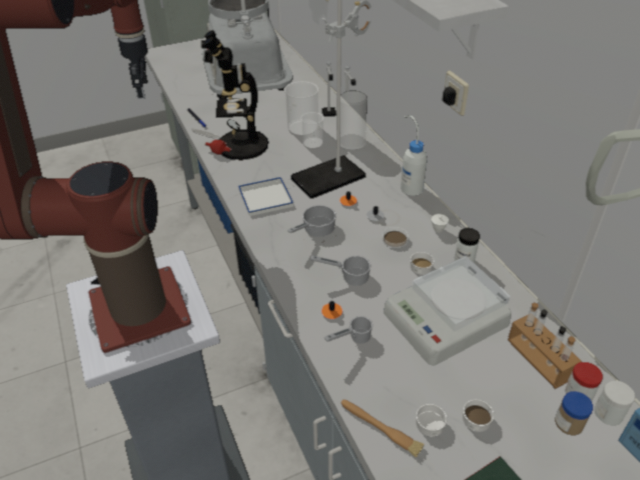

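The top view shows:
- Large pan at (254,256), medium at (355,253), small at (438,290), and the tray at (168,299).
- Candidates for the lid are steel with a black knob at (270,185), orange at (227,204) and orange at (394,303). I choose the steel one.
- The bystanders near (316,185) and (372,179) stay put.

```bash
cat > h.py <<'E'
import numpy as np, cv2
from scipy.optimize import least_squares
def cloud(d,c):
    K=c["intrinsics"];T=c["world_from_camera"];v,u=np.mgrid[:480,:640]
    P=np.stack([(u-K[0,2])/K[0,0]*d,(v-K[1,2])/K[1,1]*d,d],-1)
    W=P@T[:3,:3].T+T[:3,3]; W[d<=0]=np.nan; return W
def ray(c,u,v,z):
    K=c["intrinsics"];T=c["world_from_camera"]
    r=T[:3,:3]@np.linalg.inv(K)@[u,v,1]; o=T[:3,3]; return o+r*(z-o[2])/r[2]
def circ(p,r):
    f=lambda x:np.hypot(p[:,0]-x[0],p[:,1]-x[1])-r
    s=least_squares(f,p.mean(0)[:2],loss="soft_l1",f_scale=.001); return s.x,np.sqrt(np.mean(s.fun**2))
E
python3 - <<'E'
from plant import *; from h import *
c=get_calibration("top"); d=np.load("pics/top0.npy"); W=cloud(d,c)
im=cv2.imread("pics/top0.png")
for n,(u,v),R,he in (("large",(254,256),.045,(280,305)),("medium",(355,253),.035,(338,298)),("small",(438,290),.025,(456,333))):
    p0=ray(c,u,v,.04); e=ray(c,*he,.067)
    r=np.hypot(W[...,0]-p0[0],W[...,1]-p0[1]); z=W[...,2]
    rim=W[(r<R+.008)&(r>R-.01)&(z>.034)&(z<.043)]
    x,err=circ(rim,R-.001)
    dv=e[:2]-p0[:2]; dv/=np.linalg.norm(dv)
    q=W[...,:2]-x; t=q@dv; s=np.abs(q@[-dv[1],dv[0]])
    h=W[(t>R+.005)&(t<.14)&(s<.02)&(z>.035)]
    hd=h[:,:2].mean(0)-x
    print(n,"ray",p0[:2].round(3),"fit",x.round(4),err.round(4),len(rim),"handle end",e[:2].round(3),"yaw",np.degrees(np.arctan2(dv[1],dv[0])).round(1),"cloud yaw",np.degrees(np.arctan2(hd[1],hd[0])).round(1),len(h),"zmax",h[:,2].max().round(3))
m=cv2.inRange(cv2.cvtColor(im,cv2.COLOR_BGR2HSV),(100,80,40),(125,255,255)); m[:,:120]=0;m[:,215:]=0;m[:250]=0;m[345:]=0
cn=np.vstack(cv2.findContours(m,0,2)[0]); b=cv2.boxPoints(cv2.minAreaRect(cn))
t=np.array([ray(c,*k,.016) for k in b]); print("tray",t.mean(0).round(4),t[:,:2].round(3).tolist())
for n,p,z in (("lid knob",(270,188),.036),("lid disc",(270,186),.008),("or1",(227,204),.02),("tin",(316,185),.02),("pet",(372,179),.02),("or2",(394,303),.02)):
    print(n,ray(c,*p,z)[:2].round(3), W[p[1],p[0]].round(3))
cv2.imwrite("pics/crop0.png",cv2.resize(im[160:345,120:480],None,fx=2.2,fy=2.2,interpolation=cv2.INTER_CUBIC))
E
```

```text
large ray [0.512 0.089] fit [0.514  0.0907] 0.001 203 handle end [0.409 0.033] yaw -151.6 cloud yaw -152.5 237 zmax 0.073
medium ray [ 0.517 -0.123] fit [ 0.5179 -0.123 ] 0.0011 154 handle end [ 0.422 -0.084] yaw 157.7 cloud yaw 155.7 229 zmax 0.071
small ray [ 0.438 -0.294] fit [ 0.4423 -0.2964] 0.0014 130 handle end [ 0.35  -0.319] yaw -164.3 cloud yaw -166.4 258 zmax 0.073
tray [0.4253 0.2745 0.016 ] [[0.367, 0.345], [0.5, 0.335], [0.484, 0.202], [0.351, 0.215]]
lid knob [0.66  0.057] [0.668 0.059 0.009]
lid disc [0.673 0.059] [0.669 0.058 0.022]
or1 [0.63  0.151] [0.627 0.149 0.031]
tin [ 0.671 -0.043] [ 0.675 -0.043  0.006]
pet [ 0.684 -0.166] [ 0.686 -0.167  0.014]
or2 [ 0.413 -0.206] [ 0.412 -0.203  0.033]
```

View pics/crop0.png

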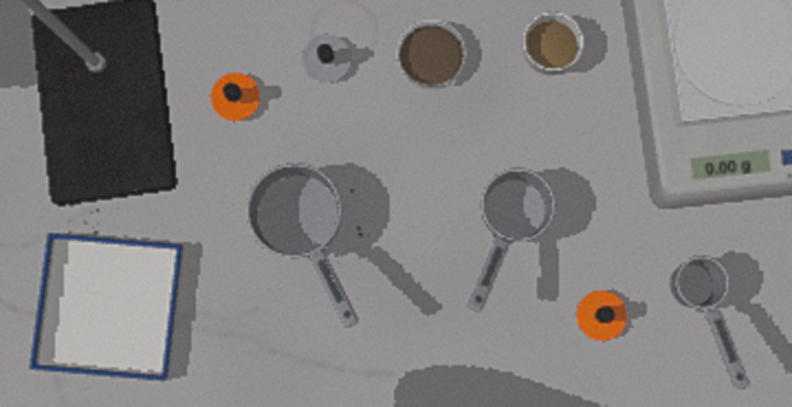

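The crop confirms the lid: a grey disc with a black knob at crop (327,57). Both orange ones are left alone. Next I place the large pan with its handle pointing toward the base.

```bash
cat >> h.py <<'E'
from plant import *
import math
ROT=lambda y:[math.pi,0,(y+math.pi)%(2*math.pi)-math.pi]
def tcp(C,psi,r,zh,z): return [C[0]+r*math.cos(psi),C[1]+r*math.sin(psi),z+zh-.019]
def choose(A,B,psi,phi):
    best=None
    for k in (0,math.pi):
        qa=inverse_kinematics(A,ROT(psi+k)); qb=inverse_kinematics(B,ROT(phi+k))
        print(k,None if qa is None else np.round(qa,2),None if qb is None else np.round(qb,2))
        if qa is None or qb is None: continue
        s=max(abs(qa[5]),abs(qb[5]))
        if best is None or s<best[0]: best=(s,k,qa,qb)
    return best
def transfer(C,psi,D,phi,r,zh,zplace,lift=.12,grip=60,go=True):
    A=tcp(C,psi,r,zh,lift);B=tcp(D,phi,r,zh,lift)
    b=choose(A,B,psi,phi)
    if b is None: print("no ik"); return
    if not go: return
    gripper_to(.05); set_joints(b[2]); move_l(tcp(C,psi,r,zh,0),feed=.1,max_force=10)
    gripper_to(0,f_grip=grip); o=observe(); print("grip",o["opening"],o["grasp_force"])
    move_l(A,feed=.1); o=observe(); print("lifted",o["opening"],o["grasp_force"]); return B,b[3]
def report(name):
    im,d=get_image("top"); cv2.imwrite(f"pics/{name}.png",im[:,:,::-1]); np.save(f"pics/{name}.npy",d)
    return im,cloud(d,get_calibration("top"))
E
python3 - <<'E'
from h import *
o=observe(); move_l([.135,.43,.26],feed=.2)
B,qb=transfer((.514,.0907),math.radians(-152.3),(.4253,.2745),math.radians(-148),.076,.0526,0.003)
set_joints(qb)
im,d=get_image("scene"); cv2.imwrite("pics/s1.png",im[:,:,::-1][60:360,120:520].repeat(2,0).repeat(2,1))
print(observe()["eef_pos"],B,observe()["time_s"])
E
```

```text
0 [-0.05 -0.17  2.01  0.    1.3  -2.11] [ 0.39 -0.23  2.06  0.    1.31 -1.74]
3.141592653589793 [-0.05 -0.17  2.01 -0.    1.3   1.04] [ 0.39 -0.23  2.06 -0.    1.31  1.4 ]
grip -4.171780087465936e-05 0.0
lifted 0.0003203737875071723 0.0
[0.36146526 0.23340552 0.15347309] [0.36084834469211163, 0.23422613591827646, 0.15360000000000001] 7.525
```

View pics/s1.png

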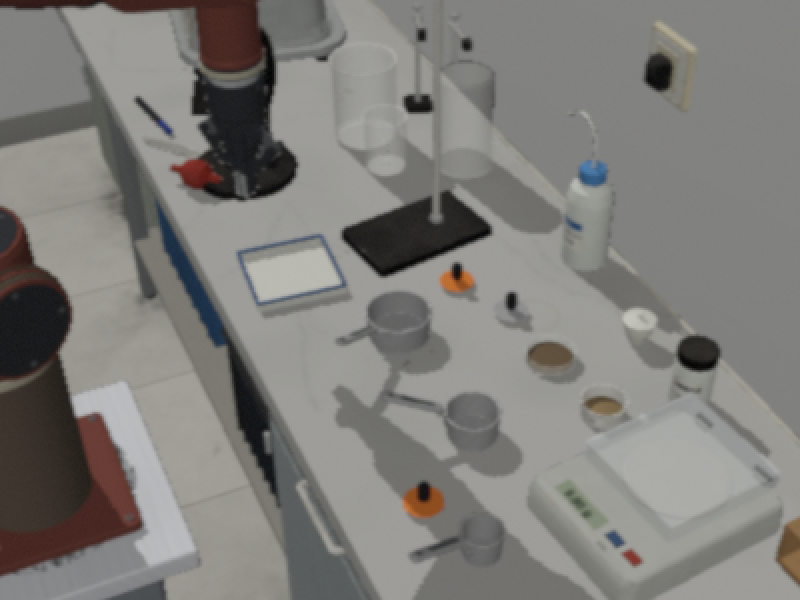

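The gripper came up empty. The pan is still at about (400,322) in the picture and the gripper is over the tray. I suspect the force guard stopped the descent early, so I'll go back down and look closely.

```bash
python3 - <<'E'
from h import *
gripper_to(.05)
C=(.514,.0907);psi=math.radians(-152.3)
A=tcp(C,psi,.076,.0526,.12); q=inverse_kinematics(A,ROT(psi+math.pi)); set_joints(q)
f0=observe(); print(f0["eef_pos"],f0["tcp_rot"],f0["ft_force"])
T=tcp(C,psi,.076,.0526,0.03)
print(move_l(T,feed=.08)); o=observe(); print(T,o["eef_pos"],o["ft_force"])
c=get_calibration("wrist"); im,d=get_image("wrist"); cv2.imwrite("pics/w1.png",im[:,:,::-1]); np.save("pics/w1.npy",d)
t=np.array(o["eef_pos"]); M=c["world_from_camera"]; p=c["intrinsics"]@np.linalg.inv(M)[:3]@np.r_[t,1]; print("tcp px",p[:2]/p[2], M[:3,3])
E
```

```text
[0.44635964 0.05599334 0.15343435] [-3.14067699e+00  1.51094510e-04  4.83083766e-01] [-0.00193337 -0.08516561  0.11957085]
False
[0.4467100844426644, 0.05537200452492892, 0.0636] [0.44730071 0.05533233 0.06419487] [-0.29175092  0.38110565  0.58500531]
tcp px [318.69605207 273.12003342] [0.5060733  0.08603467 0.24045515]
```

View pics/w1.png

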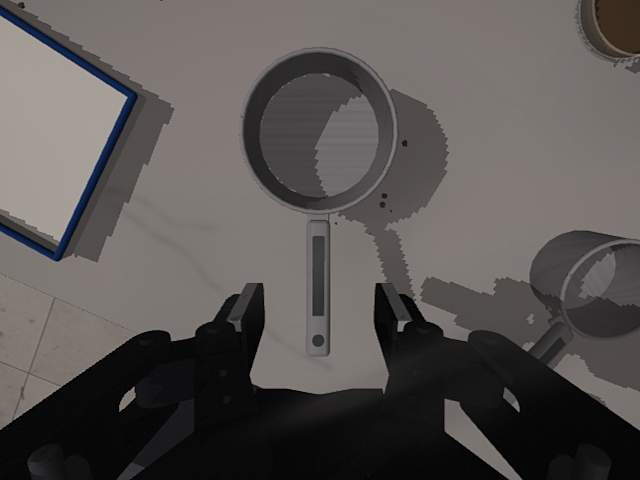

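The wrist view shows the handle (column 317, rows 220–355) centred between the fingers at column 319. The alignment is good, so the early stop was the cause. I'll go on without the guard.

```bash
sed -i 's/feed=.1,max_force=10)/feed=.1)/' h.py; python3 - <<'E'
from h import *
C=(.514,.0907);psi=math.radians(-152.3);D=(.4253,.2745);phi=math.radians(-148);r,zh=.076,.0526
move_l(tcp(C,psi,r,zh,0),feed=.08); gripper_to(0,f_grip=60); o=observe(); print("grip",o["opening"],o["grasp_force"])
move_l(tcp(C,psi,r,zh,.06),feed=.1); o=observe(); print(o["opening"],o["grasp_force"],o["ft_force"])
B=tcp(D,phi,r,zh,.06); set_joints(inverse_kinematics(B,ROT(phi+math.pi)))
c=get_calibration("wrist"); im,d=get_image("wrist"); W=cloud(d,c); np.save("pics/w2.npy",d); cv2.imwrite("pics/w2.png",im[:,:,::-1])
# pan tilt: plane of rim
rr=np.hypot(W[...,0]-D[0],W[...,1]-D[1]); m=(rr>.041)&(rr<.048)&(W[...,2]>.08)&(W[...,2]<.125)
p=W[m]; a=np.c_[p[:,:2]-D,np.ones(len(p))]; s=np.linalg.lstsq(a,p[:,2],rcond=None)[0]; print("rim plane",s,len(p),circ(p,.044))
E
```

```text
grip 2.8729683164804975e-05 0.0
-2.4186323913830066e-05 0.0 [-0.49850062  0.3984429   0.33782328]h.py:12: RuntimeWarning: Mean of empty slice.
  s=least_squares(f,p.mean(0)[:2],loss="soft_l1",f_scale=.001); return s.x,np.sqrt(np.mean(s.fun**2))
  ret = um.true_divide(
Traceback (most recent call last):
  File "h.py", line 12, in circ
    s=least_squares(f,p.mean(0)[:2],loss="soft_l1",f_scale=.001); return s.x,np.sqrt(np.mean(s.fun**2))
ValueError: Initial guess is outside of provided bounds
```

View pics/w2.png

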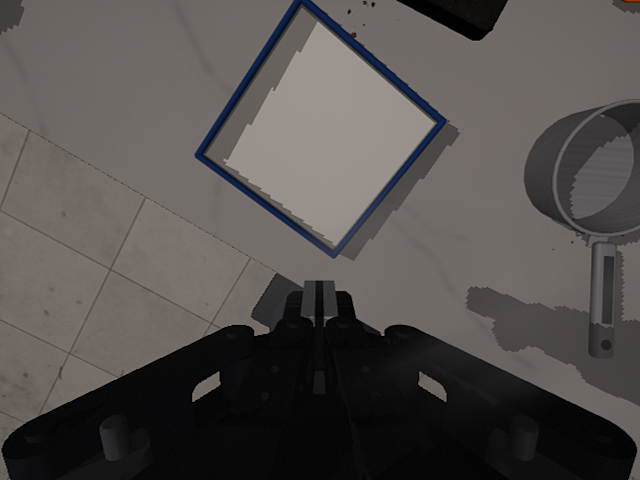

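Still empty, even though the alignment looked right. I'll diagnose at the grasp pose by printing the pose and imaging before and after closing.

```bash
python3 - <<'E'
from h import *
gripper_to(.05)
C=(.514,.0907);psi=math.radians(-152.3);r,zh=.076,.0526
set_joints(inverse_kinematics(tcp(C,psi,r,zh,.08),ROT(psi+math.pi)))
T=tcp(C,psi,r,zh,0); print(T,move_l(T,feed=.08)); o=observe(); print(o["eef_pos"],o["opening"],o["ft_force"])
im,d=get_image("wrist"); c=get_calibration("wrist"); W=cloud(d,c)
z=W[...,2]; q=W[...,:2]-C; t=q@[math.cos(psi),math.sin(psi)]; s=np.abs(q@[-math.sin(psi),math.cos(psi)])
for a in (.05,.06,.07,.08,.1,.12): m=(np.abs(t-a)<.003)&(s<.005); print(a,np.nanmedian(z[m]),m.sum())
gripper_to(.02); o=observe(); print(o["eef_pos"],o["opening"],o["grasp_force"],o["ft_force"])
im2,_=get_image("wrist")
gripper_to(.0,f_grip=40); o=observe(); print(o["eef_pos"],o["opening"],o["grasp_force"],o["ft_force"])
im3,_=get_image("wrist")
cv2.imwrite("pics/w3.png",np.hstack([k[180:420,190:450] for k in (im,im2,im3)])[:,:,::-1])
E
```

```text
[0.4467100844426644, 0.05537200452492892, 0.033600000000000005] False
[0.44731208 0.05534471 0.03416672] 0.0498283510785921 [ 0.60420922  0.67591956 -0.23730199]
0.05 0.047996752078484625 318
0.06 0.052517923646396486 269
0.07 0.055751111696958566 268
0.08 0.05899480963884027 273
0.1 0.0653586874216221 261
0.12 0.07147971252313708 242
[0.4467843  0.05538291 0.03371796] 0.019731329475552308 0.0 [ 0.33144699  0.38223836 -0.46098709]
[0.44667536 0.05538317 0.03357341] -0.0001974778828363794 0.0 [0.0045424  0.54109853 0.07915549]
```

View pics/w3.png

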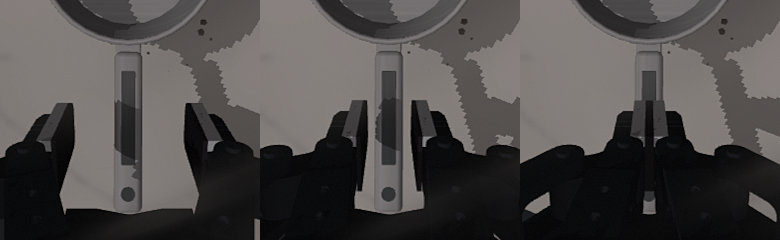

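In the third frame the fingers have shut over the handle. I'll check the depth of the fingertips against the handle.

```bash
python3 - <<'E'
from h import *
o=observe();e=np.array(o["eef_pos"]);print(e,o["opening"])
im,d=get_image("wrist"); c=get_calibration("wrist"); W=cloud(d,c)
for v in range(225,420,10): print(v,[tuple(np.round((W[v,u]-e)*1000).tolist()) for u in (300,312,320,328)])
M=np.array(c["world_from_camera"]); print(M.round(4).tolist())
cv2.imwrite("pics/w4.png",cv2.resize(im[180:420,220:420,::-1],None,fx=2.5,fy=2.5))
E
```

```text
[0.44669977 0.0553567  0.03357982] 0.00015005047399669364
225 [(12.0, 20.0, -32.0), (24.0, 17.0, 6.0), (26.0, 13.0, 7.0), (28.0, 9.0, 6.0)]
235 [(7.0, 17.0, -33.0), (21.0, 15.0, 15.0), (23.0, 11.0, 14.0), (25.0, 8.0, 14.0)]
245 [(1.0, 14.0, -32.0), (17.0, 13.0, 16.0), (19.0, 9.0, 16.0), (21.0, 6.0, 16.0)]
255 [(-5.0, 11.0, -32.0), (13.0, 11.0, 18.0), (15.0, 7.0, 18.0), (17.0, 4.0, 18.0)]
265 [(-11.0, 8.0, -32.0), (9.0, 8.0, 20.0), (11.0, 5.0, 20.0), (12.0, 1.0, 19.0)]
275 [(-18.0, 5.0, -33.0), (5.0, 6.0, 21.0), (6.0, 3.0, 21.0), (9.0, -1.0, 22.0)]
285 [(-24.0, 1.0, -33.0), (8.0, 7.0, 42.0), (10.0, 4.0, 43.0), (12.0, 2.0, 43.0)]
295 [(3.0, 10.0, 45.0), (8.0, 7.0, 52.0), (10.0, 5.0, 53.0), (11.0, 2.0, 54.0)]
305 [(3.0, 10.0, 54.0), (9.0, 7.0, 63.0), (10.0, 5.0, 62.0), (12.0, 2.0, 63.0)]
315 [(7.0, 11.0, 71.0), (9.0, 7.0, 71.0), (10.0, 4.0, 69.0), (12.0, 2.0, 71.0)]
325 [(8.0, 11.0, 80.0), (10.0, 7.0, 79.0), (7.0, 3.0, 72.0), (12.0, 3.0, 79.0)]
335 [(8.0, 11.0, 85.0), (7.0, 6.0, 81.0), (4.0, 1.0, 71.0), (12.0, 3.0, 84.0)]
345 [(8.0, 10.0, 90.0), (4.0, 5.0, 81.0), (-0.0, -1.0, 71.0), (11.0, 2.0, 88.0)]
355 [(13.0, 12.0, 103.0), (1.0, 3.0, 81.0), (-3.0, -2.0, 71.0), (4.0, -2.0, 82.0)]
365 [(13.0, 12.0, 107.0), (-2.0, 1.0, 81.0), (-7.0, -5.0, 71.0), (0.0, -3.0, 81.0)]
375 [(10.0, 10.0, 106.0), (-6.0, -1.0, 80.0), (-35.0, -19.0, 36.0), (-3.0, -5.0, 82.0)]
385 [(6.0, 8.0, 104.0), (-8.0, -2.0, 82.0), (-38.0, -21.0, 38.0), (-5.0, -6.0, 83.0)]
395 [(7.0, 9.0, 109.0), (8.0, 6.0, 108.0), (9.0, 4.0, 108.0), (10.0, 3.0, 109.0)]
405 [(8.0, 9.0, 113.0), (9.0, 6.0, 113.0), (10.0, 5.0, 113.0), (10.0, 3.0, 112.0)]
415 [(8.0, 9.0, 116.0), (9.0, 6.0, 116.0), (10.0, 5.0, 116.0), (10.0, 3.0, 116.0)]
[[0.4645, -0.8543, -0.2331, 0.5057], [-0.8856, -0.4483, -0.1215, 0.0861], [-0.0007, 0.2629, -0.9648, 0.2098], [0.0, 0.0, 0.0, 1.0]]
```

View pics/w4.png

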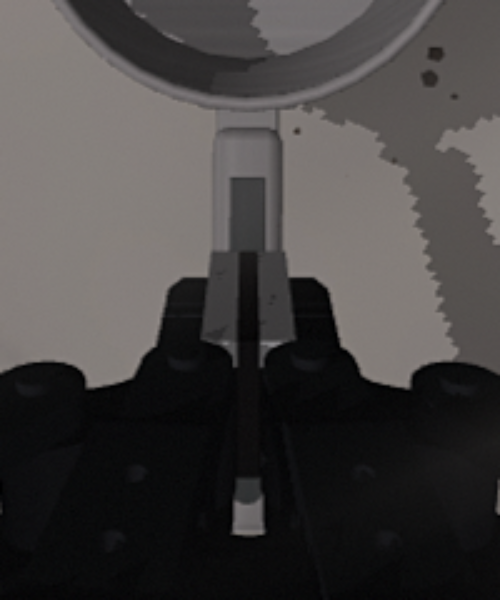

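The lowest visible finger surface lies about 40 mm above the reported TCP, so the real tips seem to be higher than the tool frame says. I'll settle it by touching bare table with shut fingers.

```bash
python3 - <<'E'
from h import *
e=observe()["eef_pos"]; move_l([e[0],e[1],.13],feed=.15)
movep([.55,-.015,.10],ROT(0)); move_l([.55,-.015,.05],feed=.1); hold(.3)
o=observe(); print(o["eef_pos"],o["ft_force"])
print(move_l([.55,-.015,-.003],feed=.025,max_force=6)); o=observe(); print(o["eef_pos"],o["ft_force"],o["tcp_rot"])
im,d=get_image("scene"); cv2.imwrite("pics/s2.png",cv2.resize(im[150:350,250:450,::-1],None,fx=2.5,fy=2.5))
c=get_calibration("scene"); p=c["intrinsics"]@np.linalg.inv(c["world_from_camera"])[:3]@np.r_[o["eef_pos"],1]; print(p[:2]/p[2])
move_l([.55,-.015,.08],feed=.1); print(observe()["time_s"])
E
```

```text
[ 0.5504926  -0.01511451  0.05065483] [-0.4936468   0.02922208  0.03758894]
False
[ 0.55010584 -0.01503594 -0.00286722] [ 0.10800321 -0.38074797  0.30084639] [ 3.14155298e+00 -2.16981860e-04 -3.38519896e-05]
[347.67242004 246.74442705]
21.9083
```

View pics/s2.png

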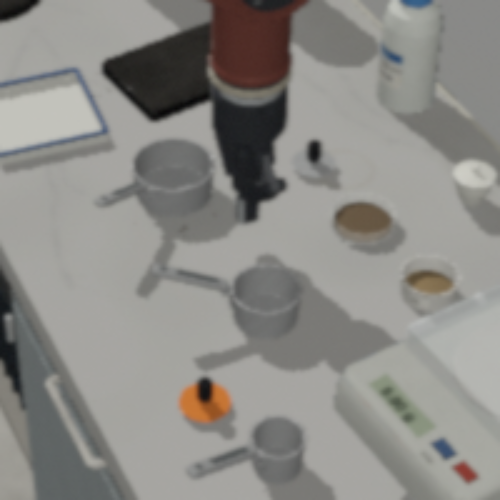

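The fingers are clearly above the table at a commanded z of −3 mm: the tip is at (349,237) and the reported TCP projects to (348,247). I'll keep lowering until they touch, to measure the tool offset.

```bash
python3 - <<'E'
from h import *
move_l([.55,-.015,-.003],feed=.1); hold(.2)
print(move_l([.55,-.015,-.055],feed=.02,max_force=5)); o=observe(); print(o["eef_pos"],o["ft_force"],o["tcp_rot"])
move_l([.55,-.015,.08],feed=.1); print(observe()["time_s"])
E
```

```text
True
[ 0.54995291 -0.01499308 -0.03263509] [-1.35943556  0.81320906  5.78301474] [-3.14154845e+00  4.13520645e-04  2.78812546e-05]
25.8667
```

The tips touch at a reported −32.5 mm, so the fingers are about 32 mm shorter than the tool frame says. I'll include that offset in all heights and grasp again.

```bash
sed -i 's/z+zh-.019\]/z+zh-.019-.032]/' h.py; python3 - <<'E'
from h import *
gripper_to(.05)
C=(.514,.0907);psi=math.radians(-152.3);D=(.4253,.2745);phi=math.radians(-148);r,zh=.076,.0526
set_joints(inverse_kinematics(tcp(C,psi,r,zh,.08),ROT(psi+math.pi)))
move_l(tcp(C,psi,r,zh,0),feed=.08); gripper_to(0,f_grip=60); o=observe(); print("grip",o["opening"],o["grasp_force"])
if o["opening"]>.008:
    move_l(tcp(C,psi,r,zh,.06),feed=.1); o=observe(); print(o["opening"],o["grasp_force"],o["ft_force"])
    B=tcp(D,phi,r,zh,.06); set_joints(inverse_kinematics(B,ROT(phi+math.pi)))
    c=get_calibration("wrist"); im,d=get_image("wrist"); W=cloud(d,c)
    rr=np.hypot(W[...,0]-D[0],W[...,1]-D[1]); m=(rr>.041)&(rr<.048)&(W[...,2]>.08)&(W[...,2]<.125)
    p=W[m]; a=np.c_[p[:,:2]-D,np.ones(len(p))]; s=np.linalg.lstsq(a,p[:,2],rcond=None)[0]; print("rim plane",s,len(p),circ(p,.044))
    cv2.imwrite("pics/w5.png",im[:,:,::-1]); print(observe()["time_s"])
E
```

```text
grip 0.012732455573103126 58.570250272750854
0.01234028495049182 58.40659260749817 [-0.73122685  0.08674581 -0.67926563]
rim plane [0.02918537 0.03679365 0.09479363] 12197 (array([0.42433999, 0.27378276]), np.float64(0.0015098880357284617))
30.1417
```

View pics/w5.png

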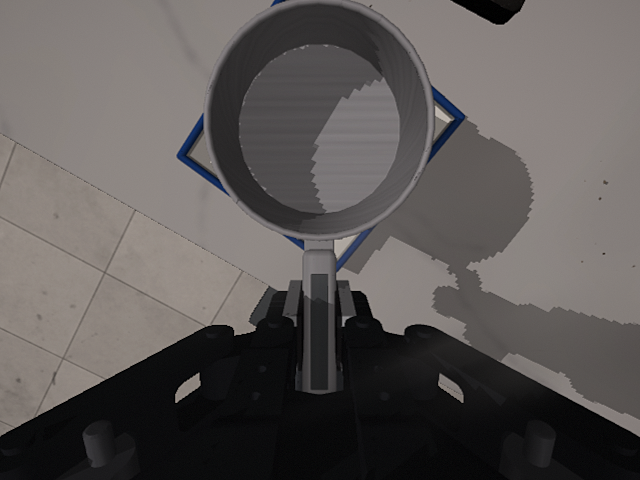

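The pan is held level over the tray and centred within about 1 mm (rim centre about (320,118)). I'll lower it with a force guard.

```bash
cat >> h.py <<'E'
def place(D,phi,k,r,zh,zp,zstart):
    move_l(tcp(D,phi,r,zh,zp+.012),feed=.08); hold(.2)
    s=move_l(tcp(D,phi,r,zh,zp-.004),feed=.015,max_force=3); o=observe(); print("touch",s,o["eef_pos"][2]-tcp(D,phi,r,zh,0)[2],o["ft_force"])
    e=np.array(o["eef_pos"]); gripper_to(.03); hold(.2); move_l([e[0],e[1],e[2]+.1],feed=.1)
E
python3 - <<'E'
from h import *
D=(.4253,.2745);phi=math.radians(-148);r,zh=.076,.0526
place(D,phi,math.pi,r,zh,.003,.06)
# out of the way, then measure
movep([.45,-.05,.13],ROT(0))
im,W=report("top1"); z=W[...,2]; rr=np.hypot(W[...,0]-D[0],W[...,1]-D[1])
rim=W[(rr>.035)&(rr<.055)&(z>.037)&(z<.047)]; x,err=circ(rim,.044); print(x,err,np.median(rim[:,2]))
a=np.c_[rim[:,:2]-x,np.ones(len(rim))]; print("plane",np.linalg.lstsq(a,rim[:,2],rcond=None)[0])
h=W[(rr>.06)&(rr<.14)&(z>.046)&(z<.09)]; hd=h[:,:2].mean(0)-x; print("yaw",np.degrees(np.arctan2(hd[1],hd[0])),len(h))
cv2.imwrite("pics/t1.png",cv2.resize(im[160:345,120:480,::-1],None,fx=2.2,fy=2.2)); print(observe()["time_s"])
# plans for medium / small
for n,C,ps,r,zh in (("M",(.5179,-.123),156.5,.074,.0552),("S",(.4423,-.2964),-165.5,.072,.0578)):
    for ph in (90,-35):
        print(n,ph); choose(tcp(C,math.radians(ps),r,zh,.1),tcp(x,math.radians(ph),r,zh,.1),math.radians(ps),math.radians(ph))
E
```

```text
touch True 0.00340885366613395 [ 0.19063712 -0.28936059  4.66759141]
[0.42495343 0.2738406 ] 0.001295136968456063 0.04265624945310348
plane [-0.00054761 -0.00929777  0.04252721]
yaw -147.6875853486929 236
34.6667
M 90
0 [-0.38 -0.09  2.04  0.    1.19 -1.54] [ 0.54  0.13  1.82 -0.    1.2   0.54]
3.141592653589793 [-0.38 -0.09  2.04 -0.    1.19  1.6 ] [ 0.54  0.13  1.82  0.    1.2  -2.6 ]
M -35
0 [-0.38 -0.09  2.04  0.    1.19 -1.54] [ 0.3   0.1   1.84 -0.    1.19  2.48]
3.141592653589793 [-0.38 -0.09  2.04 -0.    1.19  1.6 ] [ 0.3   0.1   1.84  0.    1.19 -0.66]
S 90
0 None [ 0.54  0.12  1.82 -0.    1.2   0.54]
3.141592653589793 [-0.86 -0.02  1.97 -0.    1.2   0.45] [ 0.54  0.12  1.82  0.    1.2  -2.6 ]
S -35
0 None [ 0.3   0.1   1.85 -0.    1.2   2.48]
3.141592653589793 [-0.86 -0.02  1.97 -0.    1.2   0.45] [ 0.3   0.1   1.85  0.    1.2  -0.66]
```

View pics/t1.png

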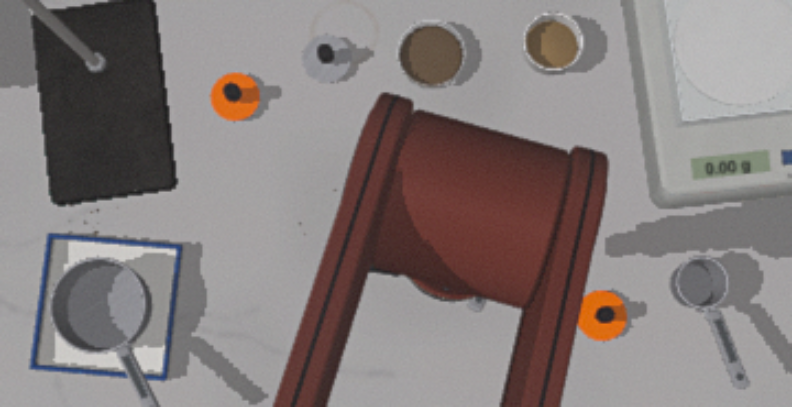

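The large pan stands flat in the tray, at crop (102,305), with its handle toward −148°. Now the medium pan goes in with its handle at +80°.

```bash
python3 - <<'E'
from h import *
C=(.5179,-.123);psi=math.radians(156.5);D=(.425,.274);phi=math.radians(80);r,zh=.074,.0552
e=observe()["eef_pos"]
B,qb=transfer(C,psi,D,phi,r,zh,.006,lift=.1)
if observe()["opening"]>.008:
    set_joints(qb); e=observe()["eef_pos"]; print(e,B)
    move_l(tcp(D,phi,r,zh,.06),feed=.1)
    im,d=get_image("scene"); W=cloud(d,get_calibration("scene")); z=W[...,2]; rr=np.hypot(W[...,0]-D[0],W[...,1]-D[1])
    for lo,hi,R in ((.094,.108,.034),):
        p=W[(rr<.045)&(z>lo)&(z<hi)]; print(len(p),circ(p,R) if len(p)>20 else None)
    cv2.imwrite("pics/s3.png",cv2.resize(im[80:320,160:440,::-1],None,fx=2.5,fy=2.5)); print(observe()["time_s"])
E
```

```text
0 [-0.38 -0.09  2.04  0.    1.19 -1.54] [ 0.53  0.15  1.79 -0.    1.2   0.7 ]
3.141592653589793 [-0.38 -0.09  2.04 -0.    1.19  1.6 ] [ 0.53  0.15  1.79  0.    1.2  -2.44]
grip 0.012705801066017004 58.47897827625275
lifted 0.012700083431526751 58.33154261112213
[0.43804915 0.34637939 0.10401486] [0.43784996514735286, 0.3468757737229034, 0.10420000000000001]
128 (array([0.42343134, 0.27260467]), np.float64(0.003865396063460717))
42.65
```

View pics/s3.png

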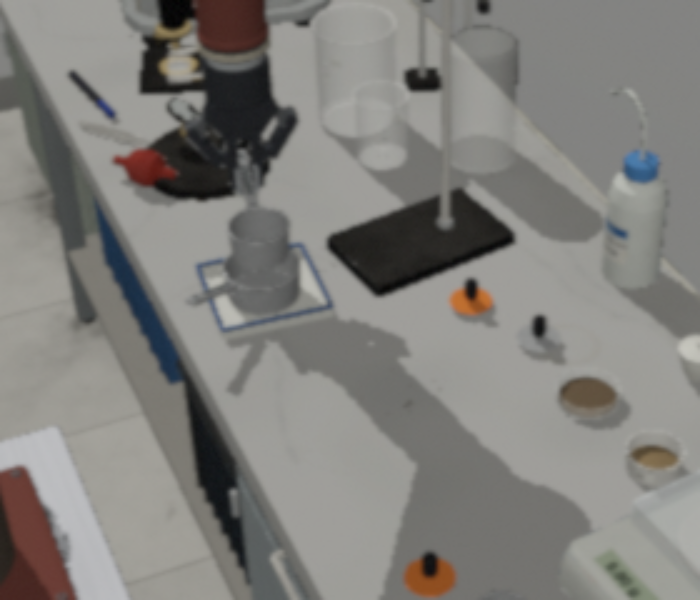

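The medium pan hangs concentric over the large one, at (260,235). I'll lower it.

```bash
cat >> h.py <<'E'
def check(name,D,R,ztop,view=None):
    im,W=report(name); z=W[...,2]; rr=np.hypot(W[...,0]-D[0],W[...,1]-D[1])
    rim=W[(rr>R-.013)&(rr<R+.006)&(z>ztop-.004)&(z<ztop+.005)]; x,err=circ(rim,R-.001)
    a=np.c_[rim[:,:2]-x,np.ones(len(rim))]; print("centre",x,err,len(rim),"plane",np.linalg.lstsq(a,rim[:,2],rcond=None)[0])
    h=W[(rr>.06)&(rr<.14)&(z>.05)&(z<.09)]; q=h[:,:2]-x; print("handle yaws",np.histogram(np.degrees(np.arctan2(q[:,1],q[:,0])),bins=range(-180,181,15)))
    cv2.imwrite(f"pics/{name}c.png",cv2.resize(im[230:350,110:270,::-1],None,fx=4,fy=4)); print(observe()["time_s"])
    return x
E
python3 - <<'E'
from h import *
D=(.425,.274);phi=math.radians(80);r,zh=.074,.0552
place(D,phi,0,r,zh,.006,.06)
C=(.4423,-.2964);psi=math.radians(-165.5);r,zh=.072,.0578
A=tcp(C,psi,r,zh,.1); set_joints(inverse_kinematics(A,ROT(psi+math.pi)))
check("top2",D,.035,.046)
E
```

```text
touch True 0.006407383109508072 [0.48694051 0.78850092 3.20680589]
centre [0.42559563 0.27528108] 0.0013436541113978474 182 plane [-0.00335522 -0.0012008   0.04616767]
handle yaws (array([  0,  42, 190,   0,   0,   0,   0,   0,   0,   0,   0,   0,   0,
         0,   0,   0,   9, 191,   0,   0,   0,   0,   0,   0]), array([-180, -165, -150, -135, -120, -105,  -90,  -75,  -60,  -45,  -30,
        -15,    0,   15,   30,   45,   60,   75,   90,  105,  120,  135,
        150,  165,  180]))
48.3583
```

View pics/top2c.png

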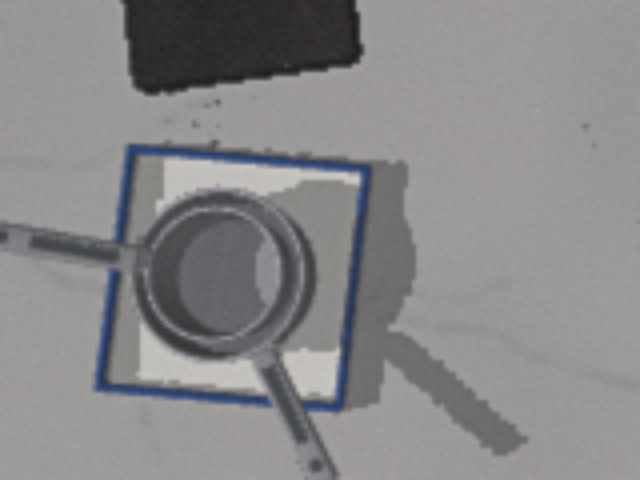

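The medium pan is seated flat inside the large one, at (218,272), with handle yaws of about +80° and −148°. Now the small pan, with its handle at −35°.

```bash
python3 - <<'E'
from h import *
C=(.4423,-.2964);psi=math.radians(-165.5);D=(.4254,.2748);phi=math.radians(-35);r,zh=.072,.0578
B,qb=transfer(C,psi,D,phi,r,zh,.009,lift=.11)
if observe()["opening"]>.008:
    set_joints(qb)
    c=get_calibration("wrist"); im,d=get_image("wrist"); W=cloud(d,c); z=W[...,2]; rr=np.hypot(W[...,0]-D[0],W[...,1]-D[1])
    p=W[(rr<.035)&(z>.142)&(z<.158)]; print(len(p),circ(p,.024),np.percentile(p[:,2],[10,50,90]))
    cv2.imwrite("pics/w6.png",im[:,:,::-1]); print(observe()["time_s"])
E
```

```text
0 None [ 0.3   0.09  1.84 -0.    1.22  2.48]
3.141592653589793 [-0.86 -0.03  1.96 -0.    1.22  0.45] [ 0.3   0.09  1.84  0.    1.22 -0.66]
grip 0.012855484232905386 58.4261280298233
lifted 0.012777665781987722 58.38681936264038
4368 (array([0.42781102, 0.27269002]), np.float64(0.0016927441720803104)) [0.14455576 0.14974844 0.15111741]
53.925
```

View pics/w6.png

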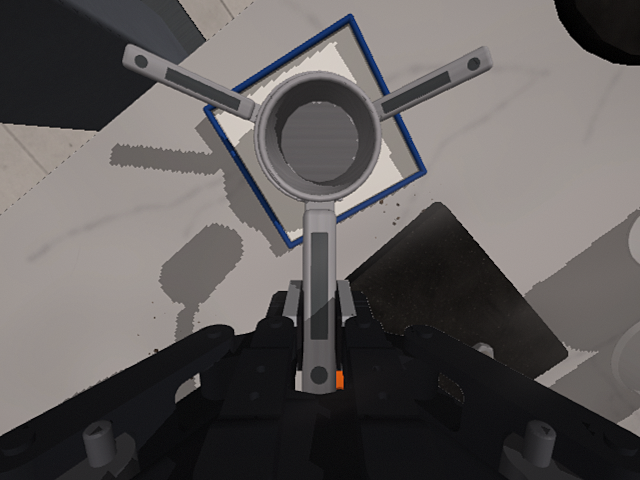

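The small pan hangs about 3 mm toward its handle side, with its rim at (318,135). I'll shift by that and lower.

```bash
python3 - <<'E'
from h import *
D=(.4254-.0022,.2748+.0019);phi=math.radians(-35);r,zh=.072,.0578
move_l(tcp(D,phi,r,zh,.1),feed=.1)
place(D,phi,math.pi,r,zh,.009,.1)
# go look at lid from near
movep([.62,.05,.16],ROT(0))
c=get_calibration("wrist"); im,d=get_image("wrist"); W=cloud(d,c); np.save("pics/w7.npy",W); cv2.imwrite("pics/w7.png",im[:,:,::-1])
z=W[...,2]; g=im.max(2)<70
p=W[(z>.026)&(z<.042)&(np.abs(W[...,0]-.67)<.03)&(np.abs(W[...,1]-.058)<.03)]; print("knob",len(p),p.mean(0) if len(p) else 0,p.min(0),p.max(0))
x=check("top3",(.4254,.2748),.025,.049)
E
```

```text
touch True 0.0092491313087327 [ 0.99292086 -0.65470002  3.27512255]
knob 252 [0.67163037 0.06226737 0.03608679] [0.66385553 0.05465906 0.02926836] [0.67931731 0.06972487 0.03855227]
centre [0.44295916 0.31859534] 0.0026202803110932167 27 plane [-0.00846188 -0.15175689  0.04557237]
handle yaws (array([ 0,  0,  0,  0,  0,  0,  0,  0,  0,  0,  0,  0,  0,  0,  0,  0,  0,
       74, 92, 26,  3,  0,  0,  0]), array([-180, -165, -150, -135, -120, -105,  -90,  -75,  -60,  -45,  -30,
        -15,    0,   15,   30,   45,   60,   75,   90,  105,  120,  135,
        150,  165,  180]))
59.9167
```

```bash
python3 - <<'E'
import cv2,numpy as np
a=cv2.imread("pics/top3c.png");b=cv2.imread("pics/w7.png")
cv2.imwrite("pics/m1.png",np.hstack([cv2.resize(a,(400,300)),cv2.resize(b,(400,300))]))
E
```

```text
(no output)
```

View pics/m1.png

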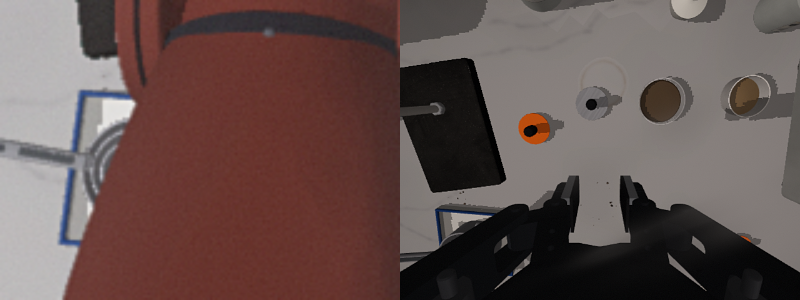

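The wrist view shows the steel lid at (591,103) in the mosaic, with the orange one at (535,128) left alone. The arm hides the nest in the top view, so I'll move aside and check it before fetching the lid.

```bash
python3 - <<'E'
from h import *
movep([.45,-.12,.16],ROT(0))
x=check("top4",(.4254,.2748),.025,.049)
K=(.6716,.0622); y=ROT(math.radians(145))
gripper_to(.04); movep([K[0],K[1],.06],y)
c=get_calibration("wrist"); im,d=get_image("wrist"); W=cloud(d,c); z=W[...,2]
p=W[(z>.03)&(z<.042)&(np.abs(W[...,0]-K[0])<.013)&(np.abs(W[...,1]-K[1])<.013)]; print("knob",len(p),p.min(0),p.max(0))
K=((p.min(0)+p.max(0))/2)[:2] if len(p)>50 else K; print(K)
move_l([K[0],K[1],-.021],feed=.08); gripper_to(0,f_grip=40); o=observe(); print(o["opening"],o["grasp_force"],o["ft_force"],o["eef_pos"])
move_l([K[0],K[1],.1],feed=.12); o=observe(); print(o["opening"],o["grasp_force"],o["time_s"])
E
```

```text
centre [0.42574783 0.27604458] 0.0014267306425187081 141 plane [-0.00117607 -0.00206689  0.04895926]
handle yaws (array([  0,  32, 200,   0,   0,   0,   0,   0,   0, 135,   3,   0,   0,
         0,   0,   0,   7, 191,   0,   0,   0,   0,   0,   0]), array([-180, -165, -150, -135, -120, -105,  -90,  -75,  -60,  -45,  -30,
        -15,    0,   15,   30,   45,   60,   75,   90,  105,  120,  135,
        150,  165,  180]))
60.9167
knob 485 [0.66363844 0.05404837 0.03007248] [0.67902873 0.06970592 0.03879278]
[0.67133358 0.06187715]
0.014499227839342982 39.27863540360704 [-0.9432004  -0.34614911  4.53631632] [ 0.67208339  0.06190914 -0.0200662 ]
0.014287120392863993 38.95551434252411 65.7333
```

View pics/top4c.png

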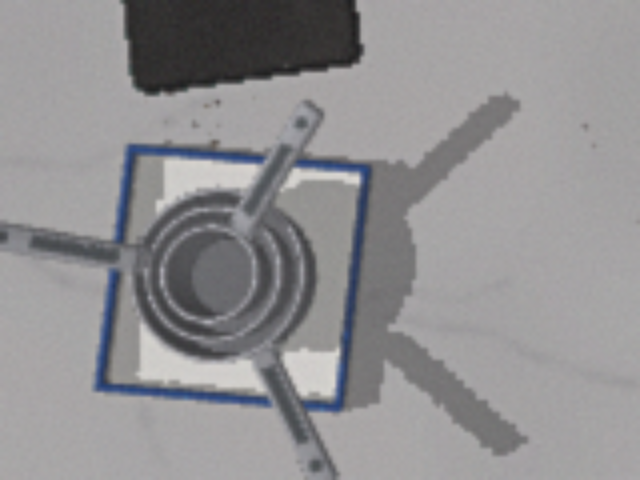

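All three pans are nested flat, with handles at −148°, −35° and +80° and the small rim centre at (.4257,.2760). The lid is gripped, so I'll set it on.

```bash
python3 - <<'E'
from h import *
S=(.4257,.2758); y=ROT(math.radians(145))
movep([S[0],S[1],.1],y); hold(.3); print(observe()["eef_pos"])
move_l([S[0],S[1],.036],feed=.08); hold(.2)
s=move_l([S[0],S[1],.018],feed=.015,max_force=3); o=observe(); print("touch",s,o["eef_pos"],o["ft_force"])
e=o["eef_pos"]
if e[2]<.0275:
    gripper_to(.03); hold(.2); move_l([e[0],e[1],.13],feed=.1)
    movep([.45,-.12,.16],y)
    im,W=report("top5"); z=W[...,2]; rr=np.hypot(W[...,0]-S[0],W[...,1]-S[1])
    p=W[(rr<.027)&(z>.046)&(z<.058)]; x,er=circ(p,.03) ; print("disc",len(p),(p.min(0)+p.max(0))/2,np.median(p[:,2]))
    a=np.c_[p[:,:2]-S,np.ones(len(p))]; print("plane",np.linalg.lstsq(a,p[:,2],rcond=None)[0])
    k=W[(rr<.03)&(z>.07)&(z<.09)]; print("knob",len(k),(k.min(0)+k.max(0))/2,k[:,2].max())
    cv2.imwrite("pics/top5c.png",cv2.resize(im[230:350,110:270,::-1],None,fx=4,fy=4))
print(observe()["time_s"])
E
```

```text
[0.42632306 0.27531295 0.09990973]
touch True [0.42559908 0.27576575 0.02297775] [-0.79285499 -0.39433014  5.2026335 ]
disc 428 [0.42549531 0.27655269 0.05138706] 0.050890167288948907
plane [-0.00404675 -0.00224556  0.05092914]
knob 54 [0.42709587 0.27624359 0.07759398] 0.08467206904493485
72.5083
```

View pics/top5c.png

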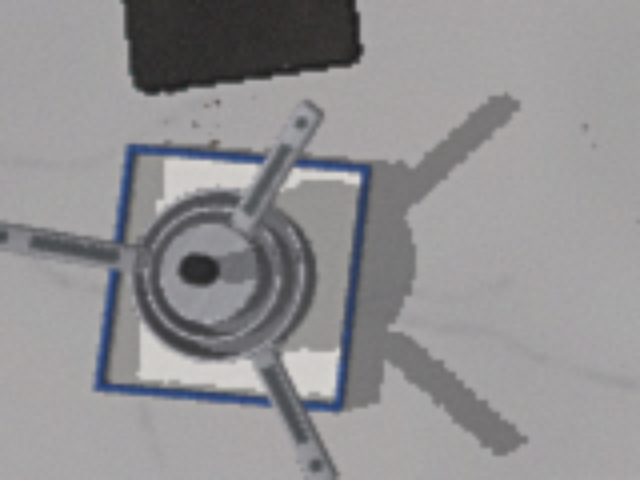

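The lid lies level: its disc top is at z 0.051 as expected, centred at (208,272) in the crop. The arm is clear, so I'm handing in.

```bash
python3 -c "
from plant import *
hold(.3); print(job_done())"
```

```text
the job is handed in; nothing more can be done
None
```

I nested all three pans flat in the tray with their handles at least 110° apart, seated the lid level on the smallest, left the tin and the dish untouched, and handed the job in at about 73 s; no verdict came back.

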